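# Pack a vial into the pinch-latched transport case

### The arm

A 7-joint arm with a two-finger parallel gripper is mounted at the origin on a cart in front of the work surface, level with it; the furniture and walls round the work are solid. World frame = base frame: x ahead of the robot, y to its left, z up, the work surface at z = 0. Lengths are in m, angles in rad, forces in N, time in s.
With the tool pointing down it reaches from about 0.425 to 0.875 m from the base axis. Payload 8.4 kg.
Tool frame: the origin (TCP) lies at the very end of the fingers, on their centre line; the grasp point (between the pads) lies 19 mm behind it (bot.grip_point_offset is the distance from the TCP to the grasp point, in m); z points along the fingers, y is the line along which they close (so a half turn about z gives the same grasp; the last joint's range is limited). The gripper opens to 87 mm and grips with 3 to 60 N. Pads are 19 mm wide; open, the fingers measure 117 mm over their backs; the gripper's body (75 mm by 190 mm) begins 51 mm behind the grasp point.
Start: joints at [1.213, 0.333, 0.04, 1.465, -0.013, 1.343, -0.059], TCP at [0.166, -0.628, 0.223] pointing down, gripper open.
Joint ranges: [-2.58, 2.58], [-0.38, 2.09], [-1.3, 1.39], [0.25, 2.4], [-1.5, 4.64], [0.08, 2.09], [-2.65, 2.65]. Speed limits (rad/s): [2.22, 2.22, 2.79, 2.79, 3.14, 3.14, 3.14].

### API

Orientations are given as a rotation vector (axis times angle).
In Python, from workcell import bot gives the robot as it stands. Calls block until the motion is done:
- bot.reach(position, orientation): joint-space move of the TCP to a pose.
- bot.servo_line(position, orientation=None, speed=0.15): straight line of the TCP; orientation=None keeps the orientation; speed is the mean speed in m/s.
- bot.movej(angles): joint-space move.
- bot.command_gripper(opening): opening from 0.0 (shut) to 1.0 (fully open); the grip force is fixed at half the most; returns when the fingers have stopped.
- bot.sleep(seconds).
- bot.inverse_kinematics(position, orientation): joint angles nearest the present ones, or None.
- bot.observe(): the state.
- bot.snapshot(name): name is "side" or "top" or "wrist"; returns the picture (384x512x3 uint8, blue, green, red); there is no depth.
- bot.camera_params(name): a dict with "mtx" (3x3 intrinsics, pixels), "extrinsics" (4x4, takes a point from camera to world coordinates); the wrist camera has in their place "hand_eye" (4x4, takes a point from camera to tool coordinates, whose origin is the TCP and whose axes are the flange's). Camera axes: x right, y down, z forward; pixel columns grow to the right and rows downward; lengths in m; the calibration is good to about 2 mm. A picture is of the moment at which its call begins: read the wrist's pose just before it. camera_params takes no time and is no camera call.
A pose or a line that the arm cannot do raises bot.PlanningError and nothing moves.
- bot.sign_off(): hands the job in; it is judged then, once.
The state is a dict: "time": time; "joint_positions": joint angles; "joint_velocities": joint speeds; "effort": joint torques, N m; "ee_pos": TCP position; "tool_rot": TCP orientation; "force": force on the tool from outside, world axes, zero at the start; "moment": the same for the moment, N m; "width": opening from 0.0 (shut) to 1.0 (fully open); "grip_force": force on a finger pad.
Only numpy, scipy, OpenCV 4.12 (cv2) and the standard library are available. Lean on these libraries where they do the work, as an engineer would, in place of code of your own. Each camera call takes 0.05 s, during which the arm holds its last target. There are 200 camera calls.

### The job

Pack the small vial that stands between the two squat bottles into the little transport case. The case's cover is latched: pinch its two opposite side buttons together to release it, lift it off and set it down level on the closed notebook; then stand the vial upright in the case's empty compartment and put the cover back on, fully home with both buttons sprung out again. Both vials end upright in the case; do not tip a vial over, and do not push aside or knock over anything else on the bench.

Things in the scene. Friction and masses are not known exactly. Their poses are not given: they have to be found in the camera images.
- case: Grey open transport case, fixed, any yaw, 110 long (its x) x 50 wide (its y) x 30 mm high, walls 3 mm. Origin: centre of its underside on the bench; z up. Inner floor 4 mm above it. Two low ribs (tops 14 mm up) at x = -13 and +13 mm leave an end compartment each side, 37 x 44 mm, centred at x = -33 and +33 mm, y = 0. One holds a vial, the other is empty.
- case_rim (a point): Centre of the case's open mouth, level with its rim, 30 mm above its underside; axes as the case. Half-way along each long wall, at the rim, an inner lip (y = 18 to 23 mm either side, 5 mm deep, 28 mm long in x) catches the cover's two hooks.
- cover_grip (a point): Pinch point of the loose white cover: midway between its two side buttons, at mid height; x along it, y from button to button, z up. Cover 122 (x) x 50 (y) x 46 mm high, about 150 g, hollow, open below, same either way round. Top 13 mm above this point. Buttons at mid-length: 30 mm long, 17 mm high, outer faces 66 mm apart when out, 54 mm pressed fully.
- cover_foot (a point): Centre of the cover's underside, 33 mm below the pinch point, between the lower edges of its two end flaps, on which it stands level. The flaps flare out (130 mm over their feet) and guide it over the case's ends, where it has 3 mm to spare each. Its long walls end 16 mm above this point and rest on the case's rim when it is on: then the pinch point is 47 mm above the case's underside, over its centre.
- button_l (a joint): Travel in m of the cover's button on its +y side: 0 out (latched), 0.006 pressed fully inward. Spring: 2.4 N to start, 6 N fully in. Each button carries an inner hook (within 9 mm of mid-length) that catches 3 mm under the case's lip: the cover comes off only with both pressed over 3 mm, and goes on freely with both pressed, or snaps on when pushed down.
- button_r (a joint): The same for the button on the cover's -y side.
- vial_center (a point): The vial to be packed: 23 mm diameter, 46 mm high with its cap (top 10 mm), about 30 g, upright on the bench between the two squat bottles. Point: its centre, 23 mm above its underside; z is its own axis. Its x axis points along the row of three.
- vial_in_center (a point): The vial that is already in the case: same size, upright in one compartment, hidden by the cover at first. Point: its centre, 23 mm above its underside.
- notebook: Closed notebook lying flat, fixed, 210 (its x) x 153 (its y) x 16 mm high. Origin: centre of its underside; the top is 16 mm above.
- squat_1: Squat bottle next to the vial, 38 mm diameter, 52 mm high, loose, its axis 45 mm from the vial's. Origin: centre of its underside.
- squat_2: The other squat bottle, same size, 45 mm from the vial on its opposite side. Origin: centre of its underside.
- dropper: Slim white dropper bottle, 32 mm diameter, 76 mm high, loose bystander. Origin: centre of its underside.
- small_beaker: Small glass beaker, 51 mm over its rim and spout, 58 mm high, loose bystander close to one end of the case (its axis 100 to 107 mm from the case's centre). Origin: centre of its underside.
- amber: Amber bottle, 60 mm diameter, 118 mm high, loose bystander. Origin: centre of its underside.
- wash: Wash bottle with a spout, 94 x 62 x 163 mm, loose bystander. Origin: centre of its underside.
There are look-alikes about, which are no part of the job. What is shaped like the part that bears cover_grip but blue, purple or turquoise is not meant.

How it is judged:
By the outcome, as a careful person would: the job done as asked, in the order asked, and still so for the second after the job is handed in, with the robot touching nothing.
It also fails if it takes over 72 s, if anything falls off the work surface, if the arm or the gripper's body presses on something with over 40 N, if the wrist force passes 120 N, or if a joint passes its speed limit or range.

## Working session

There is one attempt and no reset: what is moved stays moved. The work goes in short steps, each a Python script; the robot and the scene stay as the last script left them, time stands still between calls to the robot, and variables do not carry over. Pictures are saved under pics/ and viewed, at most 10 in all, crops included, and the job is handed in when it is done.

```bash
ls; mkdir -p pics
python3 - <<'E'
from workcell import bot
import cv2,numpy as np
s=bot.observe();print(s)
for n in("top","side","wrist"):
    p=bot.camera_params(n);print(n,{k:np.round(v,4).tolist() for k,v in p.items()})
a=bot.snapshot("top");b=bot.snapshot("side")
cv2.imwrite("pics/top.png",a);cv2.imwrite("pics/side.png",b)
cv2.imwrite("pics/t1.png",cv2.resize(a,(800,600),interpolation=cv2.INTER_CUBIC))
cv2.imwrite("pics/s1.png",cv2.resize(b,(800,600),interpolation=cv2.INTER_CUBIC))
E
```

```text
pics
{'time': 0.0, 'joint_positions': array([ 1.2128182 ,  0.33389771,  0.03989626,  1.46628877, -0.01336874,
        1.34328116, -0.0585049 ]), 'joint_velocities': array([ 0.00120057, -0.00075955, -0.00058363, -0.00163748, -0.00121124,
        0.00125392,  0.00038892]), 'effort': array([ 7.80937341e-06, -6.56362438e+01,  1.33534949e+00, -4.03809607e+01,
       -5.96574834e-02,  4.47556260e-02,  1.79156045e-04]), 'ee_pos': array([ 0.16616096, -0.62791637,  0.22165956]), 'tool_rot': array([-3.11378177e+00, -4.05094989e-01,  5.52979323e-04]), 'force': array([-0.37253092, -0.20136197,  0.05420959]), 'moment': array([-0.00497029, -0.03221085,  0.02114528]), 'grip_force': 0.0, 'width': 0.998670196056322}
top {'mtx': [[396.846, 0.0, 255.4897], [0.0, 396.846, 192.7994], [0.0, 0.0, 1.0]], 'extrinsics': [[0.0038, -0.998, 0.0638, 0.5198], [-0.9999, -0.0044, -0.0095, -0.0238], [0.0097, -0.0638, -0.9979, 1.4589], [0.0, 0.0, 0.0, 1.0]]}
side {'mtx': [[440.7437, 0.0, 256.4739], [0.0, 440.7437, 190.3175], [0.0, 0.0, 1.0]], 'extrinsics': [[0.9426, -0.2067, 0.2623, 0.2965], [-0.3335, -0.5397, 0.773, -1.0374], [-0.0182, -0.8161, -0.5777, 0.7959], [0.0, 0.0, 0.0, 1.0]]}
wrist {'mtx': [[266.8351, 0.0, 254.9345], [0.0, 266.8351, 190.2149], [0.0, 0.0, 1.0]], 'hand_eye': [[0.0009, -0.9655, -0.2605, 0.0724], [1.0, 0.0008, 0.0005, -0.0001], [-0.0003, -0.2605, 0.9655, -0.1605], [0.0, 0.0, 0.0, 1.0]]}
```

View pics/t1.png

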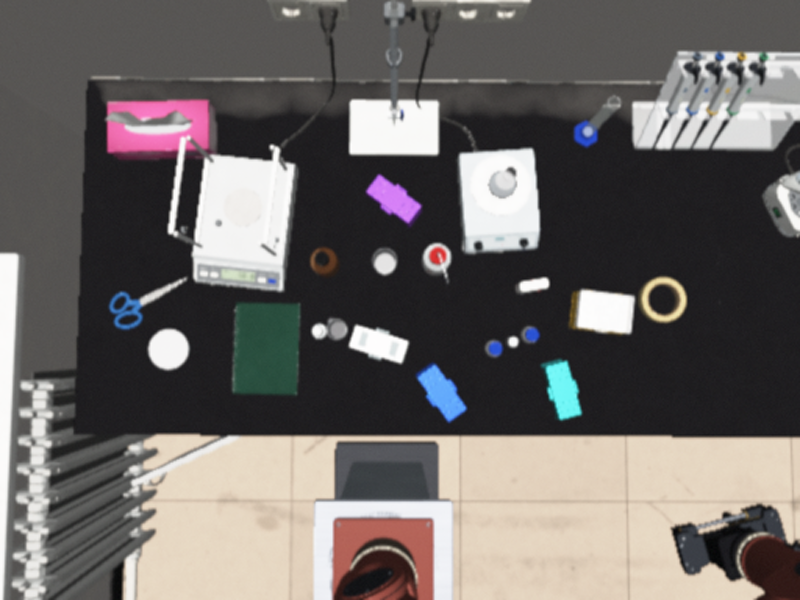

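View pics/s1.png

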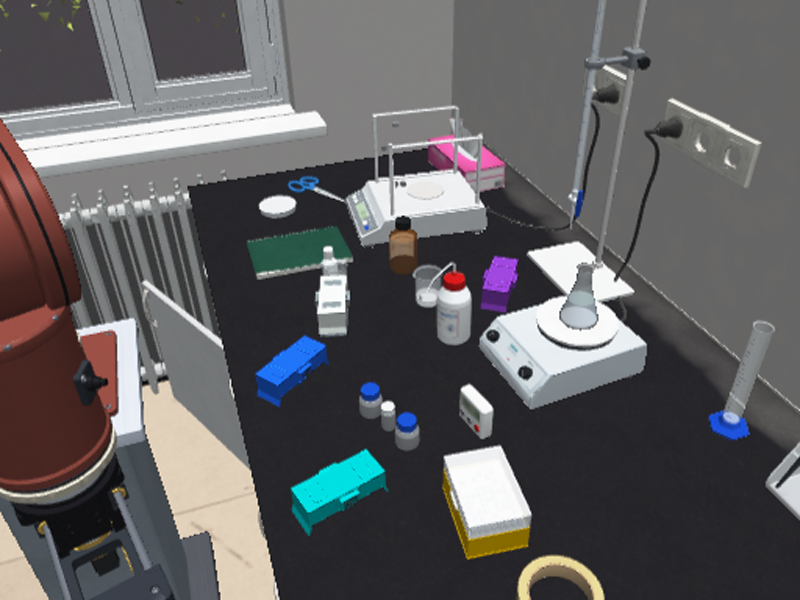

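The top view shows the white cover on the case at (379,344) px of the enlarged picture, with the beaker at (337,328) and the dropper at (319,331) off its left end. The notebook is at (267,348), and the vial is at (513,342) between the blue-capped squats at (494,348) and (530,335). The side view agrees.

```bash
cat > h.py <<'E'
from workcell import bot
import cv2,numpy as np
from scipy.spatial.transform import Rotation as R
def pose(yaw): return (R.from_euler('z',yaw)*R.from_euler('x',np.pi)).as_rotvec()  # tool x at heading yaw
def cam(n,s=None):
    p=bot.camera_params(n)
    if n!="wrist": return p["mtx"],np.array(p["extrinsics"])
    s=s or bot.observe(); T=np.eye(4);T[:3,:3]=R.from_rotvec(s["tool_rot"]).as_matrix();T[:3,3]=s["ee_pos"]
    return p["mtx"],T@np.array(p["hand_eye"])
def onplane(C,px,z):
    K,T=C;px=np.atleast_2d(px).astype(float)
    d=np.c_[px,np.ones(len(px))]@np.linalg.inv(K).T@T[:3,:3].T;o=T[:3,3]
    return o+d*((z-o[2])/d[:,2])[:,None]
def proj(C,P):
    K,T=C;q=(np.atleast_2d(P)-T[:3,3])@T[:3,:3]@np.array(K).T
    return q[:,:2]/q[:,2:]
def rect(C,cnt,z):   # min-area rectangle of contour on plane z: centre, long axis yaw, sizes (mm)
    P=onplane(C,cnt.reshape(-1,2),z)[:,:2]
    r=cv2.minAreaRect((P*1000).astype(np.float32));b=cv2.boxPoints(r);e=b[1]-b[0];f=b[2]-b[1]
    l=e if np.hypot(*e)>np.hypot(*f) else f
    return np.array(r[0])/1000,(np.arctan2(l[1],l[0])+np.pi/2)%np.pi-np.pi/2,r[1]
def blobs(m,amin=15):
    c,_=cv2.findContours(m.astype(np.uint8),cv2.RETR_EXTERNAL,cv2.CHAIN_APPROX_NONE)
    return [x for x in c if cv2.contourArea(x)>=amin]
def mid(c): m=cv2.moments(c);return np.array([m['m10'],m['m01']])/m['m00']
E
python3 - <<'E'
from h import *
im=cv2.imread("pics/top.png");hsv=cv2.cvtColor(im,cv2.COLOR_BGR2HSV);H,S,V=cv2.split(hsv);C=cam("top")
def show(n,m,z,x0,x1,y0,y1):
    M=np.zeros_like(m);M[y0:y1,x0:x1]=m[y0:y1,x0:x1]
    for c in blobs(M): 
        r=rect(C,c,z);print(n,mid(c).round(1),onplane(C,mid(c),z)[0].round(4),"rect",r[0].round(4),round(r[1],3),np.round(r[2],0),cv2.contourArea(c))
W=(S<60)&(V>150)
show("cover",W,.06,221,265,205,235)
show("notebook",(H>55)&(H<95)&(S>80)&(V>30),.016,140,200,185,260)
show("squat",(H>105)&(H<130)&(S>120),.052,305,350,205,232)
show("vial",W,.046,320,338,210,228)
show("drop",W,.076,195,212,205,220)
E
```

```text
cover [241.9 219.7] [0.5143 0.0104 0.06  ] rect [0.5145 0.0102] 1.253 [126.  64.] 530.0
notebook [170.4 222.7] [0.5021 0.2701 0.016 ] rect [0.5028 0.2711] -0.017 [146. 212.] 2224.5
squat [317.1 222.7] [ 0.5046 -0.2559  0.052 ] rect [ 0.5037 -0.2554] 1.565 [28. 28.] 52.5
squat [340.8 213.9] [ 0.5361 -0.3403  0.052 ] rect [ 0.5358 -0.3391] -1.567 [28. 32.] 57.5
vial [328.1 218.4] [ 0.52   -0.2961  0.046 ] rect [ 0.5197 -0.2957] -1.567 [18. 21.] 24.5
drop [204.  211.6] [0.5421 0.1417 0.076 ] rect [0.5432 0.1428] -0.778 [30. 32.] 60.5
```

Run:
```python
from h import *
for nm,p,yaws in(("cover",(.5143,.0104,.17),(1.253,1.253-np.pi)),("vial",(.52,-.296,.16),(-1.213,1.929)),("vialcase",(.5143,.0104,.1),(-1.213,1.929)),("note",(.503,.27,.1),(0,np.pi,np.pi/2,-np.pi/2,1.253,1.253-np.pi))):
    for y in yaws:
        q=bot.inverse_kinematics(p,pose(y));print(nm,round(y,3),None if q is None else np.round(q,2))
q0=bot.inverse_kinematics((.5143,.0104,.17),pose(1.253-np.pi))
t=bot.observe()["time"]
bot.reach((.5143,.0104,.17),pose(1.253-np.pi))
s=bot.observe();print(s["time"]-t,s["ee_pos"],s["force"])
a=bot.snapshot("wrist");cv2.imwrite("pics/w1.png",a)
```

```text
cover 1.253 [ 0.62  0.17 -0.79  1.83  0.13  1.2  -0.53]
cover -1.889 [ 0.88  0.24 -1.1   1.82  0.23  1.22  2.53]
vial -1.213 [ 0.54  0.27 -0.12  1.67  0.04  1.2  -2.37]
vial 1.929 [ 0.82  0.31 -0.45  1.66  0.14  1.21  0.69]
vialcase -1.213 [-1.15  0.35  1.24  1.98 -0.38  1.07 -2.53]
vialcase 1.929 [ 0.62  0.26 -0.81  1.91  0.21  1.07  0.08]
note 0 [ 0.32  0.52 -1.14  1.76  0.51  1.19 -2.53]
note 3.142 [ 0.34  0.54 -1.16  1.76  0.53  1.2   0.59]
note 1.571 [ 0.4   0.62 -1.28  1.76  0.63  1.25 -1.05]
note -1.571 [ 0.3   0.5  -1.09  1.77  0.48  1.17  2.2 ]
note 1.253 [ 0.38  0.59 -1.24  1.76  0.59  1.23 -1.34]
note -1.889 [ 0.3   0.5  -1.09  1.77  0.48  1.17  1.89]
2.5833 [0.51443687 0.00962986 0.16996783] [-0.08445262 -0.0340349  -0.3805158 ]
```

View pics/w1.png

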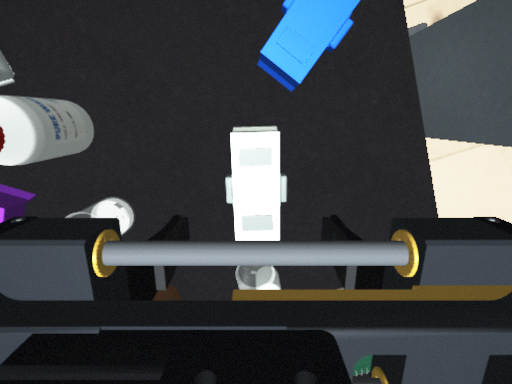

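The wrist view shows the cover's top at x 231–281, y 130–240, with the far end under the gripper rod. Its two buttons are at about (229,189) and (284,188), and the beaker is below at (257,275).

Run:
```python
from h import *
im=cv2.imread("pics/w1.png");C=cam("wrist");g=im.min(2)
# long-edge columns per row -> edges on plane .06 (rows away from the buttons)
L,Rr,B=[],[],[]
for y in list(range(140,172))+list(range(206,232)):
    x=np.where(g[y,215:300]>200)[0]+215; L.append((x[0]-.5,y));Rr.append((x[-1]+.5,y))
for y in range(180,198):
    x=np.where(g[y,215:300]>100)[0]+215;B.append((x[0]-.5,y,x[-1]+.5))
l=onplane(C,L,.06);r=onplane(C,Rr,.06);m=(l+r)/2
d=np.linalg.svd(m[:,:2]-m[:,:2].mean(0))[2][0];print("yaw",np.arctan2(*d[::-1]),"width",np.linalg.norm(l-r,axis=1).mean(),m[:,:2].mean(0))
B=np.array(B);bl=onplane(C,B[:,:2],.0515);br=onplane(C,B[:,[2,1]],.0515)
print("btn span",np.linalg.norm(bl-br,axis=1).mean(),((bl+br)/2)[:,:2].mean(0))
for x in (229,284): 
  col=g[170:210,x];print(x,col.tolist())
# ends of top
print("bottom end row",[int(v) for v in g[225:245,240]],[int(v) for v in g[122:140,240]])
```

```text
yaw 1.2754737425495777 width 0.04970016756994148 [0.51353663 0.00649445]
btn span 0.0663501713431409 [0.51535748 0.01247761]
229 [41, 39, 40, 44, 52, 58, 91, 164, 218, 234, 234, 232, 232, 233, 233, 233, 230, 231, 231, 230, 230, 230, 230, 230, 230, 229, 230, 230, 229, 229, 227, 227, 210, 117, 38, 38, 36, 39, 38, 37]
284 [37, 40, 41, 50, 62, 102, 184, 218, 228, 229, 227, 227, 227, 224, 227, 227, 226, 224, 225, 223, 226, 223, 220, 220, 218, 218, 215, 216, 218, 217, 216, 187, 85, 38, 37, 40, 41, 42, 31, 41]
bottom end row [255, 255, 255, 255, 255, 255, 255, 255, 255, 255, 255, 255, 255, 255, 255, 241, 46, 63, 73, 87] [41, 39, 41, 39, 78, 155, 212, 214, 201, 152, 225, 255, 255, 255, 255, 255, 255, 255]
```

```bash
python3 - <<'E'
from h import *
C=cam("wrist");p=onplane(C,[(229,189.7),(284,188.8)],.0555);c=p.mean(0)[:2];print(p.round(4),c)
c=(c+[0.51535748,0.01247761])/2
yaw=1.2755-np.pi;o=pose(yaw)
np.save("cover.npy",[*c,yaw]);print(c)
t=bot.observe()["time"]
bot.servo_line((*c,.09),o,speed=.12);s=bot.observe();print(s["time"]-t,s["force"])
bot.servo_line((*c,.030),o,speed=.06);s=bot.observe();print(s["time"]-t,s["ee_pos"],s["force"])
cv2.imwrite("pics/w2.png",bot.snapshot("wrist"));cv2.imwrite("pics/s2.png",bot.snapshot("side")[150:270,150:300])
E
python3 -c "
import cv2,numpy as np
a=cv2.imread('pics/w2.png');b=cv2.resize(cv2.imread('pics/s2.png'),(450,360))
o=np.zeros((384+0,800,3),np.uint8);o[:288,:350]=cv2.resize(a,(384,288))[:,:350];o[:360,350:]=b;cv2.imwrite('pics/c2.png',o)"
```

```text
[[0.5426 0.0037 0.0555]
 [0.4866 0.0212 0.0555]] [0.51460019 0.01245955]
[0.51497884 0.01246858]
0.8167 [-0.17721181  0.02325795  0.73909569]
1.9667000000000003 [0.5152744  0.01251655 0.03033797] [-0.34124206  0.23488942 -0.19690608]
```

View pics/c2.png

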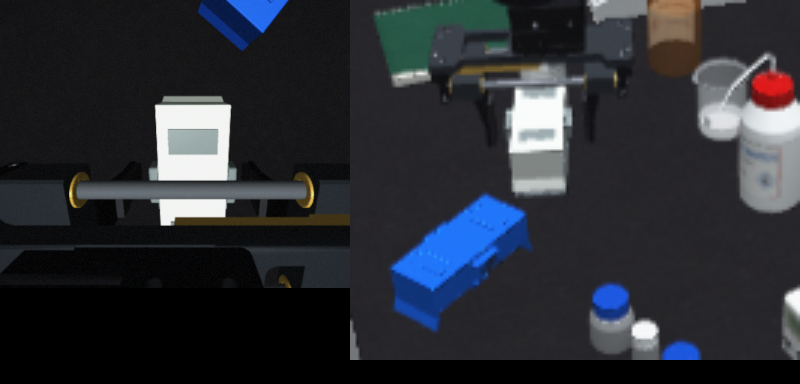

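The fingers straddle the cover evenly in both views and are clear of everything else. Next I close on the buttons and lift.

Run:
```python
from h import *
x,y,yaw=np.load("cover.npy");o=pose(yaw)
s0=bot.observe()
bot.command_gripper(0.0);s=bot.observe();print(s["width"]*87,s["grip_force"],s["ee_pos"],s["force"])
bot.servo_line((x,y,.040),o,speed=.04);s=bot.observe();print(s["force"],s["width"]*87,s["ee_pos"])
if abs(s["force"][2])<15:
    bot.servo_line((x,y,.17),o,speed=.12);s=bot.observe();print(s["force"],s["width"]*87,s["ee_pos"],s["time"])
    cv2.imwrite("pics/s3.png",bot.snapshot("side"));cv2.imwrite("pics/w3.png",bot.snapshot("wrist"))
    a=cv2.resize(cv2.imread("pics/s3.png")[110:250,130:310],(450,350));b=cv2.resize(cv2.imread("pics/w3.png"),(350,262))
    c=np.zeros((350,800,3),np.uint8);c[:,:450]=a;c[:262,450:]=b;cv2.imwrite("pics/c3.png",c)
```

```text
52.061040381259744 30.001612592168385 [0.51505214 0.0124691  0.03048355] [-4.00213809 -1.36475143  8.6334066 ]
[-0.84282515  0.45641504 -1.42974988] 52.08823191135161 [0.51510995 0.01237973 0.04017184]
[-0.82322884 -0.12627392 -1.6547326 ] 51.947890169239514 [0.51449458 0.01234563 0.16924856] 7.15
```

View pics/c3.png

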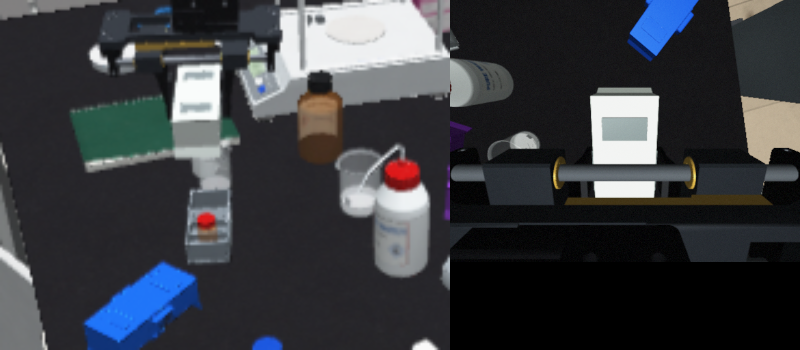

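The cover is off, and the red-capped vial is standing in the case (around (207,220) in the left part). Next I set the cover on the notebook and compute which compartment is empty.

Run:
```python
from h import *
im=cv2.imread("pics/s3.png");H,S,V=cv2.split(cv2.cvtColor(im,cv2.COLOR_BGR2HSV))
m=(((H<8)|(H>172))&(S>150)&(V>80)); m[:, :195]=0;m[:,235:]=0
x,y,yaw=np.load("cover.npy")
for c in blobs(m,5):
    P=onplane(cam("side"),mid(c),.047)[0];print("red",mid(c),P.round(4),"along case x:",(P[:2]-[x,y])@[np.cos(1.2755),np.sin(1.2755)])
n=(.5025,.2705);o=pose(-.017-np.pi)
t=bot.observe()["time"]
bot.servo_line((*n,.17),o,speed=.15);s=bot.observe();print(s["time"]-t,s["ee_pos"],s["width"]*87)
bot.servo_line((*n,.05),o,speed=.12)
bot.servo_line((*n,.0325),o,speed=.03);s=bot.observe();print(s["ee_pos"],s["force"])
np.save("place.npy",[*s["ee_pos"],-.017-np.pi])
bot.command_gripper(1.0)
bot.servo_line((*n,.12),o,speed=.12);s=bot.observe();print(s["time"],s["force"])
cv2.imwrite("pics/w4.png",bot.snapshot("wrist"))
```

```text
red [212.01129944 198.19774011] [ 0.5039 -0.0266  0.047 ] along case x: -0.04056038167874067
1.875 [0.50262149 0.26996993 0.16990229] 51.95133538020562
[0.50248268 0.27059577 0.03252236] [ 1.28966029 -1.2421734  -1.60533319]
12.7667 [-1.19928342  0.49002088 -0.62462749]
```

View pics/w4.png

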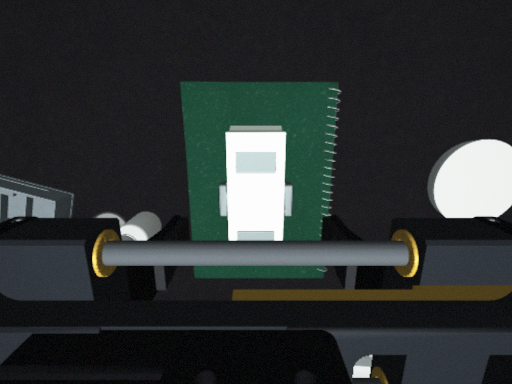

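The cover stands level and central on the notebook (body 226–286 × 130–240 px). The empty compartment is at case x = +33 mm. Next is the vial.

Run:
```python
from h import *
o=pose(1.929-2*np.pi)
t=bot.observe()["time"]
bot.servo_line((.5025,.2,.2),pose(-.017-np.pi),speed=.15)
bot.servo_line((.52,-.296,.155),o,speed=.22)
s=bot.observe();print(s["time"]-t,s["ee_pos"])
a=bot.snapshot("wrist");cv2.imwrite("pics/w5.png",a)
```

```text
3.2749999999999986 [ 0.52030188 -0.29507944  0.15516534]
```

View pics/w5.png

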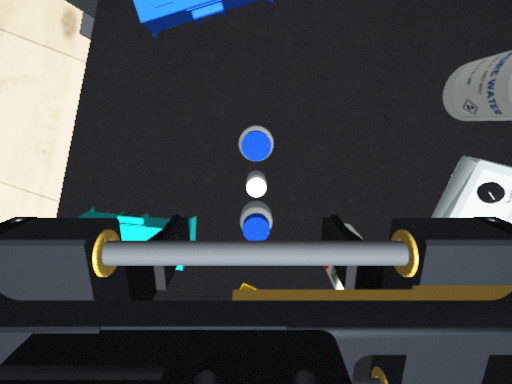

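The vial cap is at about (256,184), between the blue caps at (256,145) and (257,228). The turquoise look-alike is at the left (195,215), so I narrow the gripper before descending.

```bash
python3 - <<'E'
from h import *
im=cv2.imread("pics/w5.png");C=cam("wrist");H,S,V=cv2.split(cv2.cvtColor(im,cv2.COLOR_BGR2HSV))
m=(S<40)&(V>225);m[:165]=0;m[205:]=0;m[:,:240]=0;m[:,275:]=0
b=max(blobs(m),key=cv2.contourArea);v=onplane(C,mid(b),.046)[0];r=rect(C,b,.046)
print(mid(b),v.round(4),r[2])
m=(H>105)&(H<130)&(S>150)&(V>100);m[:125]=0;m[245:]=0;m[:,:235]=0;m[:,280:]=0
q=[onplane(C,mid(c),.052)[0] for c in blobs(m,100)];print(np.round(q,4),[np.linalg.norm(a[:2]-v[:2]) for a in q])
w=v[:2]; yaw=1.929-2*np.pi
if len(q)==2:
    d=q[0]-q[1]; yy=np.arctan2(d[1],d[0]); yaw=min([yy+k*np.pi for k in range(-3,3)],key=lambda a:abs(a-yaw))
print(yaw); o=pose(yaw)
assert abs(w-[.52,-.296]).max()<.012
bot.command_gripper(.63)
bot.servo_line((*w,.075),o,speed=.12)
bot.servo_line((*w,.028),o,speed=.06);s=bot.observe();print(s["ee_pos"],s["force"],s["width"])
bot.command_gripper(0.);s=bot.observe();print(s["width"]*87,s["grip_force"],s["ee_pos"],s["force"])
np.save("vial.npy",[*s["ee_pos"],yaw])
bot.servo_line((*w,.12),o,speed=.1);s=bot.observe();print(s["width"]*87,s["force"],s["time"])
cv2.imwrite("pics/w6.png",bot.snapshot("wrist"));cv2.imwrite("pics/s6.png",bot.snapshot("side"))
E
python3 -c "
import cv2,numpy as np
a=cv2.imread('pics/w6.png');b=cv2.resize(cv2.imread('pics/s6.png')[150:300,180:350],(408,360))
c=np.zeros((360,800,3),np.uint8);c[:,392:]=b;c[:288,:384]=cv2.resize(a,(384,288));cv2.imwrite('pics/c6.png',c)"
```

```text
[255.94276094 187.01515152] [ 0.5219 -0.2928  0.046 ] (21.078323364257812, 20.667518615722656)
[[ 0.5369 -0.3332  0.052 ]
 [ 0.5063 -0.2521  0.052 ]] [np.float64(0.04305764134646807), np.float64(0.043565607797229504)]
-4.3513213996569124
[ 0.52221023 -0.29287204  0.02833782] [ 0.14203677 -0.8439555  -0.30837944] 0.6277964342345398
21.152808804513246 29.887203405814944 [ 0.52191964 -0.29282295  0.02805225] [-0.14204486  0.31094884  1.14464593]
21.131576746283248 [-0.62192479 -0.06923458 -1.62764675] 20.4833
```

View pics/c6.png

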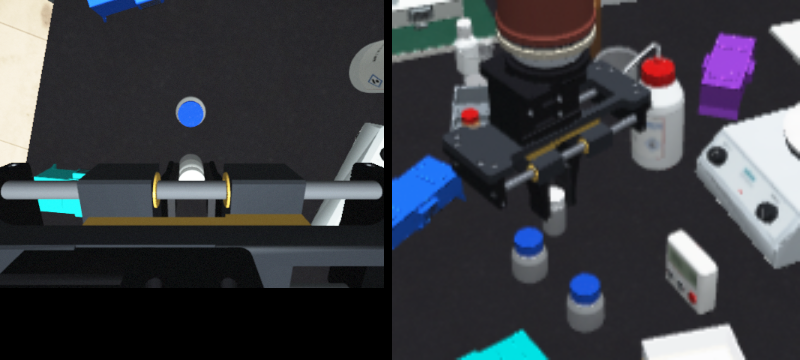

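The vial is held upright, and both squats are still standing. Next I carry it to the empty compartment.

Run:
```python
from h import *
x,y,_=np.load("cover.npy");u=np.array([np.cos(1.2755),np.sin(1.2755)])
w=np.array([x,y])+.033*u;o=pose(1.2755-2*np.pi)
bot.servo_line((*w,.14),o,speed=.17)
bot.servo_line((*w,.07),o,speed=.12)
bot.servo_line((*w,.033),o,speed=.04);s=bot.observe();print(s["ee_pos"],s["force"],s["time"])
bot.servo_line((*w,.0322),o,speed=.02);s=bot.observe();print(s["ee_pos"],s["force"])
bot.command_gripper(.45)
bot.servo_line((*w,.09),o,speed=.08)
bot.servo_line((*(w-.05*u),.17),o,speed=.15);s=bot.observe();print(s["time"],s["force"])
a=bot.snapshot("wrist");b=bot.snapshot("side")
cv2.imwrite("pics/w7.png",a);cv2.imwrite("pics/s7.png",b)
c=np.zeros((384,800,3),np.uint8);c[:,:440]=a[:,40:480];c[:350,440:]=cv2.resize(b[130:270,160:304],(360,350));cv2.imwrite("pics/c7.png",c)
```

```text
[0.52480092 0.04410226 0.03325814] [ 1.20032053 -0.05468844 -0.60195424] 24.525
[0.52467529 0.04400355 0.0323123 ] [-0.0042445  -0.07503857 -0.27254021]
27.075 [-0.25492064  0.62202919  0.64558035]
```

View pics/c7.png

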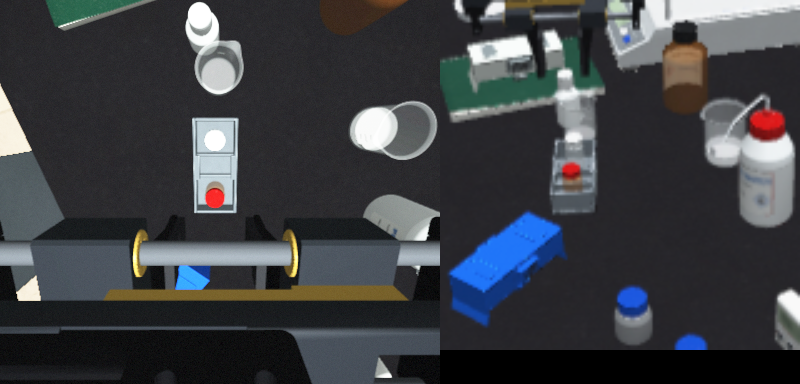

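Both vials stand upright in the case: white cap at (215,140) and red cap at (215,198) in the crop. The rim spans about (192–238, 118–213). I check the rim centre against the recorded pose, then fetch the cover.

Run:
```python
from h import *
im=cv2.imread("pics/w7.png");C=cam("wrist");g=im.max(2);m=g>75;m[:105]=0;m[216:]=0;m[:,:222]=0;m[:,290:]=0
m=cv2.morphologyEx(m.astype(np.uint8),cv2.MORPH_CLOSE,np.ones((5,5)))
b=max(blobs(m),key=cv2.contourArea);r=rect(C,b,.03);print("rim",r,cv2.boundingRect(b),np.load("cover.npy"))
px,py,pz,yaw=np.load("place.npy");o=pose(yaw)
bot.command_gripper(1.0)
bot.servo_line((px,py-.03,.18),o,speed=.17)
bot.servo_line((px,py,.13),o,speed=.12)
s=bot.observe();print(s["time"],s["ee_pos"]);D=cam("wrist",s)
a=bot.snapshot("wrist");cv2.imwrite("pics/w8.png",a);g=a.min(2)
for n,y0,y1,t,z in(("body",140,165,200,.062),("btn",180,215,100,.0535)):
    y=np.arange(y0,y1);B=[]
    for yy in y:
        xx=np.where(g[yy,205:310]>t)[0]+205
        if len(xx): B.append((xx[0]-.5,yy,xx[-1]+.5))
    B=np.array(B);l=onplane(D,B[:,:2],z);q=onplane(D,B[:,[2,1]],z);k=np.linalg.norm(l-q,axis=1)
    print(n,np.round(np.percentile(k,[10,50,90]),4),((l+q)/2)[:,:2].mean(0))
```

```text
rim (array([0.51544598, 0.01387486]), np.float32(1.2774011), (110.167724609375, 50.77773666381836)) (232, 117, 47, 97) [ 0.51497884  0.01246858 -1.86609265]
30.8417 [0.50256208 0.270637   0.13024575]
body [0.0478 0.0483 0.0485] [0.46059613 0.27152929]
btn [0.0529 0.0644 0.0651] [0.50329937 0.27075282]
```

Run:
```python
from h import *
px,py,pz,yaw=np.load("place.npy");o=pose(yaw);x,y,cy=np.load("cover.npy");oc=pose(cy)
bot.servo_line((px,py,.08),o,speed=.12)
bot.servo_line((px,py,pz),o,speed=.05);s=bot.observe();print(s["ee_pos"],s["force"])
bot.command_gripper(0.);s=bot.observe();print(s["width"]*87,s["force"])
bot.servo_line((px,py,.06),o,speed=.06)
bot.servo_line((px,py,.17),o,speed=.15)
bot.servo_line((x,y,.17),oc,speed=.15);s=bot.observe();print(s["time"],s["ee_pos"],s["width"]*87,s["force"])
bot.servo_line((x,y,.08),oc,speed=.12)
for z in(.06,.05,.042,.036,.033,.0305):
    bot.servo_line((x,y,z),oc,speed=.04);s=bot.observe();print(z,s["ee_pos"].round(4),s["force"].round(1))
    if abs(s["force"]).max()>15: break
print(s["time"]);cv2.imwrite("pics/s9.png",bot.snapshot("side"))
```

```text
[0.50263032 0.27077232 0.03281793] [ 0.20936167 -0.98679538  0.22146278]
52.495712228802155 [-1.38704674 -1.51101978  5.69627675]
36.625 [0.51485845 0.01301673 0.16994264] 52.28159090876728 [-0.25352726  0.4301328  -1.64768164]
0.06 [0.515  0.0126 0.06  ] [-0.3  0.3 -1.5]
0.05 [0.5147 0.0125 0.0497] [-0.3 -0.4 -2. ]
0.042 [0.5147 0.0125 0.0417] [-1.8 -0.2 -1.8]
0.036 [0.5151 0.0125 0.0359] [0.6 0.1 0.3]
0.033 [0.5152 0.0127 0.0344] [-7.8 -1.  22.9]
39.475
```

Run:
```python
from h import *
x,y,cy=np.load("cover.npy");oc=pose(cy);A=np.array([[np.cos(1.2755),np.sin(1.2755),0],[-np.sin(1.2755),np.cos(1.2755),0],[0,0,1]])
def st(n): s=bot.observe();print(n,s["ee_pos"].round(4),"F case",(A@s["force"]).round(1),"M case",(A@s["moment"]).round(2),"w",round(s["width"]*87,2),round(s["time"],2));return s
st("now")
bot.servo_line((x,y,.040),oc,speed=.04);s=st("up")
cv2.imwrite("pics/w10.png",bot.snapshot("wrist"));cv2.imwrite("pics/s10.png",bot.snapshot("side"))
print("tilt",(A@(R.from_rotvec(s["tool_rot"]).as_matrix()[:,2])).round(4))
a=cv2.resize(cv2.imread("pics/s9.png")[165:225,190:240],(500,600),interpolation=cv2.INTER_CUBIC)
cv2.imwrite("pics/c10.png",a)
```

```text
now [0.5152 0.0127 0.0344] F case [-3.8  8.5 23.1] M case [1.78 0.57 0.02] w 52.59 39.52
up [0.515  0.0123 0.04  ] F case [ 0.2 -0.1 -1.2] M case [-0.   -0.2  -0.01] w 52.05 39.85
tilt [-0.e+00 -3.e-04 -1.e+00]
```

View pics/c10.png

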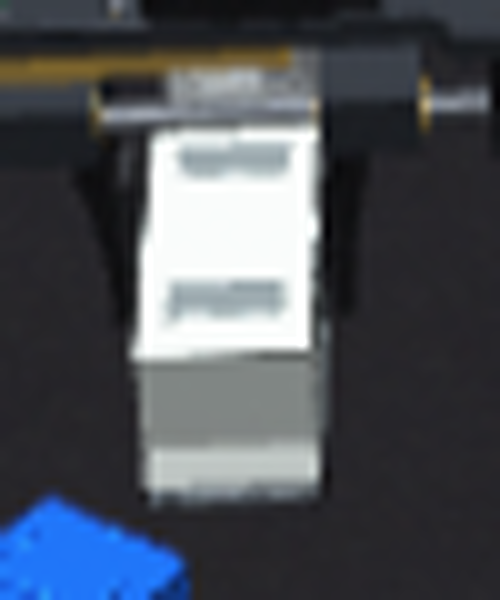

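The cover hangs over the case. The moment puts the contact at mid-length, on a hook, and the reaction points along the case's +y. So I step the cover sideways along the reaction and retry with a low force limit.

Run:
```python
from h import *
x,y,cy=np.load("cover.npy");oc=pose(cy);A=np.array([[np.cos(1.2755),np.sin(1.2755),0],[-np.sin(1.2755),np.cos(1.2755),0],[0,0,1]])
for dx,dy in((0,.0015),(0,.003),(.001,-.0015)):
    p=np.array([x,y])+dx*A[0,:2]+dy*A[1,:2];ok=True
    bot.servo_line((*p,.040),oc,speed=.03)
    for z in(.036,.0345,.0335,.0325,.0315,.0308):
        bot.servo_line((*p,z),oc,speed=.04);s=bot.observe();F=A@s["force"]
        if F[2]>12: ok=False;break
    print(dx,dy,z,s["ee_pos"].round(4),F.round(1),(A@s["moment"]).round(2),round(s["time"],2))
    if z<=.0315: break
```

```text
0 0.0015 0.0335 [0.5138 0.013  0.0345] [-2.6  6.  16.9] [1.41 0.44 0.01] 40.95
0 0.003 0.0335 [0.5122 0.0134 0.0345] [-4.1  6.1 18.1] [ 1.53  0.47 -0.03] 42.08
0.001 -0.0015 0.0335 [0.5168 0.0131 0.0345] [-3.2  6.4 17.9] [1.55 0.53 0.  ] 43.24
```

Contact comes at the same height whatever the sideways shift, so no hook is catching. I check whether the cover sits lower or skewed in the grip than at the first lift, by comparing its edges in the wrist pictures w2 (home, pinch known), w3 (lifted) and w10 (now).

Run:
```python
from h import *
for n in("w2","w3","w10"):
    g=cv2.imread(f"pics/{n}.png").min(2);o=[]
    for y in (150,165,180,200):
        x=np.where(g[y,180:330]>200)[0]+180
        o.append((y,int(x[0]),int(x[-1])) if len(x) else (y,))
    col=[int(np.where(g[100:240,c]>235)[0][0]+100) for c in (225,240,255,270,285)]
    fl=[int(np.where(g[100:240,c]>100)[0][0]+100) for c in (225,240,255,270,285)]
    print(n,o,"top edge",col,"flap edge",fl)
```

```text
w2 [(150, 208, 306), (165, 209, 305), (180, 209, 304), (200, 210, 303)] top edge [141, 141, 141, 141, 141] flap edge [129, 128, 129, 129, 128]
w3 [(150, 206, 304), (165, 207, 303), (180, 208, 302), (200, 209, 301)] top edge [142, 141, 141, 141, 141] flap edge [129, 129, 129, 129, 129]
w10 [(150, 208, 302), (165, 208, 302), (180, 209, 301), (200, 210, 300)] top edge [141, 140, 140, 140, 140] flap edge [128, 128, 128, 128, 128]
```

Run:
```python
from h import *
for n in("side","s9","s10"):
    g=cv2.imread(f"pics/{n}.png")[165:225,190:240].min(2).astype(float)
    r=[]
    for c in (16,19,22,25,28):
        col=g[:,c];d=np.diff(col);k=30+np.argmin(d[30:40]);b=44+np.argmin(d[44:58])
        hi,lo=col[k-3],col[k+4];f=np.interp((hi+lo)/2,col[k-2:k+4][::-1],np.arange(k-2,k+4)[::-1])
        r.append((round(f+165,2),b+165))
    print(n,r)
C=cam("side");x,y,_=np.load("cover.npy");u=np.array([np.cos(1.2755),np.sin(1.2755)]);e=np.array([x,y])-.061*u
print(proj(C,[[*e,.06],[*e,.064],[*e,.068]]).round(2))
```

```text
side [(np.float64(200.51), np.int64(213)), (np.float64(200.29), np.int64(213)), (np.float64(200.18), np.int64(214)), (np.float64(199.59), np.int64(212)), (np.float64(199.39), np.int64(214))]
s9 [(np.float64(200.5), np.int64(213)), (np.float64(199.99), np.int64(213)), (np.float64(200.19), np.int64(214)), (np.float64(199.6), np.int64(212)), (np.float64(199.42), np.int64(214))]
s10 [(np.float64(198.6), np.int64(212)), (np.float64(198.56), np.int64(211)), (np.float64(198.49), np.int64(214)), (np.float64(198.63), np.int64(211)), (np.float64(198.59), np.int64(211))]
[[211.12 198.78]
 [211.01 197.64]
 [210.9  196.49]]
```

In s9 the cover's edges match the original picture to a fraction of a pixel, while at +5.5 mm they differ by 1.6 px. So the cover was already fully home; it just sits about 4 mm lower in the grip. I return to the centred pose, seat it, release and check.

Run:
```python
from h import *
x,y,cy=np.load("cover.npy");oc=pose(cy)
bot.servo_line((x,y,.042),oc,speed=.03)
bot.servo_line((x,y,.0342),oc,speed=.03);s=bot.observe();print(s["ee_pos"].round(4),s["force"].round(1))
bot.command_gripper(1.0)
bot.servo_line((x,y,.09),oc,speed=.08);bot.servo_line((x,y,.17),oc,speed=.15)
s=bot.observe();print(s["time"],s["force"].round(1));C=cam("wrist",s)
a=bot.snapshot("wrist");b=bot.snapshot("side");cv2.imwrite("pics/w11.png",a);cv2.imwrite("pics/s11.png",b)
def ana(im,C,n):
    g=im.min(2);f=lambda y,t:(lambda q:(q[0]-.5+205,q[-1]+.5+205))(np.where(g[y,205:310]>t)[0])
    B=np.array([(*f(yy,100),yy) for yy in range(182,198)]);l=onplane(C,B[:,[0,2]],.0515);r=onplane(C,B[:,[1,2]],.0515)
    W=np.array([(*f(yy,200),yy) for yy in range(145,170)]);p=onplane(C,W[:,[0,2]],.06);q=onplane(C,W[:,[1,2]],.06)
    print(n,"buttons",np.linalg.norm(l-r,axis=1).mean(),"L/R halves px",(B[:,0].mean()-W[:,0].mean()).round(1),(B[:,1].mean()-W[:,1].mean()).round(1),((l+r)/2).mean(0).round(4),"body",np.linalg.norm(p-q,axis=1).mean())
ana(a,C,"now")
ana(cv2.imread("pics/w1.png"),C,"w1 px only")
ref=cv2.imread("pics/side.png")
for n,im in(("side",ref),("s11",b)):
    g=im[165:225,190:240].min(2).astype(float);r=[]
    for c in (16,19,22,25,28):
        col=g[:,c];k=30+np.argmin(np.diff(col)[30:40]);hi,lo=col[k-3],col[k+4]
        r.append(round(float(np.interp((hi+lo)/2,col[k-2:k+4][::-1],np.arange(k-2,k+4)[::-1])+165),2))
    print(n,r)
d=cv2.absdiff(ref,b).max(2)>40;d[:150]=0;print("changed",[cv2.boundingRect(c) for c in blobs(d,12)])
```

```text
[0.5152 0.0124 0.0346] [-4.  -1.7 11.6]
46.4917 [-0.3 -0.5 -0.5]
now buttons 0.06608674269418262 L/R halves px -6.2 6.0 [0.5165 0.0156 0.0515] body 0.04963065598241423
w1 px only buttons 0.06615426549667394 L/R halves px -5.5 7.0 [0.5155 0.0159 0.0515] body 0.049466945761908826
side [200.51, 200.29, 200.18, 199.59, 199.39]
s11 [200.5, 200.34, 200.18, 199.75, 199.46]
changed [(46, 345, 39, 24), (8, 290, 88, 94), (0, 267, 75, 54), (244, 256, 9, 20), (0, 231, 69, 49), (0, 217, 52, 30), (0, 185, 41, 41), (189, 150, 5, 9), (34, 150, 18, 43), (28, 150, 8, 19), (0, 150, 16, 17)]
```

```bash
python3 -c "
from workcell import bot
print(bot.sign_off())"
```

```text
the job is handed in; nothing more can be done
None
```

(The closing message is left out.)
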